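# Sort the vial racks into their loading trays

### The arm

A 6-joint arm with a two-finger parallel gripper is mounted at the origin on the work surface. World frame = base frame: x ahead of the robot, y to its left, z up, the work surface at z = 0. Lengths are in m, angles in rad, forces in N, time in s.
With the tool pointing down it reaches from about 0.225 to 0.875 m from the base axis. Payload 3.4 kg.
Tool frame: the origin (TCP) lies at the very end of the fingers, on their centre line; the grasp point (between the pads) lies 19 mm behind it; z points along the fingers, y is the line along which they close (so a half turn about z gives the same grasp; the last joint's range is limited). The gripper opens to 85 mm and grips with 20 to 120 N. Pads are 22 mm wide; open, the fingers measure 114 mm over their backs; the gripper's body (76 mm by 85 mm) begins 54 mm behind the grasp point. The pads swing forward as they close: fully open they stand 13 mm farther back than shut.
Start: joints at [-1.453, 0.276, 1.505, -0, 1.361, -0.121], TCP at [0.136, -0.559, 0.231] pointing down, gripper open.
Joint ranges: [-2.89, 2.89], [-0.75, 2.08], [0.22, 2.7], [-1.18, 4.32], [0.11, 2.71], [-2.7, 2.7]. Speed limits (rad/s): [2.57, 2.57, 3.14, 3.14, 3.14, 3.14].

### API

Orientations are given as a unit quaternion [w, x, y, z].
In Python, from rig import manip gives the robot as it stands. The module is installed in compiled form; this text tells all that it offers.
- The arm moves only by the tool play_rows, never from a script. Its argument "motion" is a list of rows, each a list of 5 numbers: the shift along the tool's x, y, z in units of 40 mm (1.0 is 40 mm), then the turn about the tool's z in units of 10 degrees (1.0 is 10 degrees), then the finger opening in mm, from 0 to 85.4. A call has 1 to 5 rows; each row is the pose to reach, as a shift and turn from the pose commanded when the call began, along the tool's axes at that moment; what a row does not reach only later rows make up. A row lasts 1/8 s, in which the tool goes at most 62.5 mm and 10.7 degrees, less where a joint would pass 70% of its speed; a pose out of reach is approached as far as the arm can. A call with a gripper value outside its range is refused whole. The fingers move at their own pace and stop on an object; "newtons" is the grip in N (left out, the last holds). Time passes only in rows, so rows that repeat a pose let the fingers close. It gives the time, the measured TCP pose, the force, the opening and the grip force at its end, in the units of the state.
- manip.get_state(): the state, without advancing time (a new reading comes with each control period).
- manip.get_image(name): name is "scene" or "top"; returns a dict with "img" (480x640x3 uint8, red, green, blue), "range_z" (480x640 float32, m along the optical axis (not along the pixel's ray), 0 where there is no reading), "fx", "fy", "cx", "cy" (pixels), "D" ([k1, k2, p1, p2, k3] as OpenCV has them; the pictures are not rectified), "R" (3x3) and "t" (3): a world point X has camera coordinates R X + t. Camera axes: x right, y down, z forward; pixel columns grow to the right and rows downward; lengths in m; the calibration is good to about 2 mm. A picture is of the moment at which its call begins.
- manip.sign_off(): hands the job in; it is judged then, once.
The state is a dict: "clock": time; "qpos": joint angles; "qd": joint speeds; "effort": joint torques, N m; "position": TCP position; "ee_rot": TCP orientation; "contact_force": force on the tool from outside, world axes, zero at the start; "moment": the same for the moment, N m; "width": finger opening in m; "gripper_force": force on a finger pad.
Only numpy, scipy, OpenCV 4.12 (cv2) and the standard library are available. Lean on these libraries where they do the work, as an engineer would, in place of code of your own. Each camera call takes 0.05 s, during which the arm holds its last target. There are 200 camera calls.

### The job

Get the four racks of sample vials ready for the analyser: put each rack into the loading tray of its own colour, lengthwise and standing upright, flat on the tray floor inside the rim. The vials are glass, so keep the racks upright and set each one down rather than dropping it; leave the reagent bottle and the pen pot where they are.

Things in the scene. Friction and masses are not known exactly. Their poses are not given: they have to be found in the camera images.
- red_rack: Loose red vial rack, 122 mm long (its x), 30 mm wide (its y), 54 mm high, upright. Five amber vials sit fast along its middle line, black caps (18 mm wide) reaching 70 mm up. Origin: centre of underside; z up. Long sides are flat from 32 to 54 mm above the underside: grip there, across the 30 mm, at mid-length. 0.1 to 0.21 kg. Both ends alike.
- red_tray: Open red loading tray, fixed to the bench: outside 154 mm (its x) by 64 mm (its y), plus a 2 mm lip; rim 22 mm above the bench. Inside 146 by 56 mm, flat floor 4 mm above the bench. Origin: centre of its underside, on the bench; z up. It takes one rack, lengthwise, with about 12 mm of play each way.
- blue_rack: Loose blue vial rack, 122 mm long (its x), 30 mm wide (its y), 54 mm high, upright. Five amber vials sit fast along its middle line, black caps (18 mm wide) reaching 70 mm up. Origin: centre of underside; z up. Long sides are flat from 32 to 54 mm above the underside: grip there, across the 30 mm, at mid-length. 0.1 to 0.21 kg. Both ends alike.
- blue_tray: Open blue loading tray, fixed to the bench: outside 154 mm (its x) by 64 mm (its y), plus a 2 mm lip; rim 22 mm above the bench. Inside 146 by 56 mm, flat floor 4 mm above the bench. Origin: centre of its underside, on the bench; z up. It takes one rack, lengthwise, with about 12 mm of play each way.
- yellow_rack: Loose yellow vial rack, 122 mm long (its x), 30 mm wide (its y), 54 mm high, upright. Five amber vials sit fast along its middle line, black caps (18 mm wide) reaching 70 mm up. Origin: centre of underside; z up. Long sides are flat from 32 to 54 mm above the underside: grip there, across the 30 mm, at mid-length. 0.1 to 0.21 kg. Both ends alike.
- yellow_tray: Open yellow loading tray, fixed to the bench: outside 154 mm (its x) by 64 mm (its y), plus a 2 mm lip; rim 22 mm above the bench. Inside 146 by 56 mm, flat floor 4 mm above the bench. Origin: centre of its underside, on the bench; z up. It takes one rack, lengthwise, with about 12 mm of play each way.
- green_rack: Loose green vial rack, 122 mm long (its x), 30 mm wide (its y), 54 mm high, upright. Five amber vials sit fast along its middle line, black caps (18 mm wide) reaching 70 mm up. Origin: centre of underside; z up. Long sides are flat from 32 to 54 mm above the underside: grip there, across the 30 mm, at mid-length. 0.1 to 0.21 kg. Both ends alike.
- green_tray: Open green loading tray, fixed to the bench: outside 154 mm (its x) by 64 mm (its y), plus a 2 mm lip; rim 22 mm above the bench. Inside 146 by 56 mm, flat floor 4 mm above the bench. Origin: centre of its underside, on the bench; z up. It takes one rack, lengthwise, with about 12 mm of play each way.
- reagent_bottle: Amber reagent bottle with a black cap and a paper label, 54 mm across, 98 mm high, loose; origin at the centre of its underside. A bystander.
- pen_pot: White plastic pot, 66 mm across, with two markers and a steel spatula in it, 100 mm high overall, loose; origin at the centre of its underside. A bystander.

How it is judged:
At the end, for the whole second after the job is handed in: Every rack stands in the tray of its own colour: its centre within 15 mm of the tray's centre along and across the tray, its underside on the tray floor (less than 8 mm above the bench), upright within 0.08 rad, lengthwise within 0.3 rad of the tray's long axis (either way round), and at rest (x of red_rack in the frame of red_tray between -0.015 and 0.015 m and y of red_rack in the frame of red_tray between -0.015 and 0.015 m and z of red_rack in the frame of red_tray between 0 and 0.008 m and angle between each of red_rack, blue_rack, yellow_rack, green_rack's own z axis and vertical below 0.08 rad and angle between the x axis of red_rack and the x axis of red_tray, either way round below 0.3 rad and linear speed of each of red_rack, blue_rack, yellow_rack, green_rack below 0.02 m/s and angular speed of each of red_rack, blue_rack, yellow_rack, green_rack below 0.15 rad/s and x of blue_rack in the frame of blue_tray between -0.015 and 0.015 m and y of blue_rack in the frame of blue_tray between -0.015 and 0.015 m and z of blue_rack in the frame of blue_tray between 0 and 0.008 m and angle between the x axis of blue_rack and the x axis of blue_tray, either way round below 0.3 rad and x of yellow_rack in the frame of yellow_tray between -0.015 and 0.015 m and y of yellow_rack in the frame of yellow_tray between -0.015 and 0.015 m and z of yellow_rack in the frame of yellow_tray between 0 and 0.008 m and angle between the x axis of yellow_rack and the x axis of yellow_tray, either way round below 0.3 rad and x of green_rack in the frame of green_tray between -0.015 and 0.015 m and y of green_rack in the frame of green_tray between -0.015 and 0.015 m and z of green_rack in the frame of green_tray between 0 and 0.008 m and angle between the x axis of green_rack and the x axis of green_tray, either way round below 0.3 rad); the robot touches nothing.
It fails at once if a rack is tipped by more than about 30 degrees (angle between any of red_rack, blue_rack, yellow_rack, green_rack's own z axis and vertical above 0.52 rad).
It fails at once if a rack is dropped: let go of while its underside is more than 35 mm above the bench ((height (world z) of red_rack above 0.035 m and contact force between the fingers and red_rack below 0.05 N) or (height (world z) of blue_rack above 0.035 m and contact force between the fingers and blue_rack below 0.05 N) or (height (world z) of yellow_rack above 0.035 m and contact force between the fingers and yellow_rack below 0.05 N) or (height (world z) of green_rack above 0.035 m and contact force between the fingers and green_rack below 0.05 N)).
It fails at once if the reagent bottle is pushed more than 20 mm or tipped (distance of reagent_bottle from where it was at the start of the episode above 0.02 m or angle between reagent_bottle's own z axis and vertical above 0.25 rad).
It fails at once if the pen pot is pushed more than 20 mm or tipped (distance of pen_pot from where it was at the start of the episode above 0.02 m or angle between pen_pot's own z axis and vertical above 0.25 rad).
It also fails if it takes over 109 s, if anything falls off the work surface, if the arm or the gripper's body presses on something with over 40 N, if the wrist force passes 120 N, or if a joint passes its speed limit or range.

## Working session

There is one attempt and no reset: what is moved stays moved. The work goes in short steps, Python scripts to look and compute and a tool call to move; the robot and the scene stay as the last step left them, time stands still between calls to the robot, and variables do not carry over. Pictures are saved under pics/ and viewed, at most 14 in all, crops included, and the job is handed in when it is done.

Besides the shell and the picture viewer there is one more tool, called after "Call:" as a command line: name --pt "numbers of a row" for each row, then --argument value for the rest. play_rows: Moves the arm, as the interface text tells. Its arguments: {"type":"object","properties":{"motion":{"type":"array","items":{"type":"array","items":{"type":"number"}}},"newtons":{"type":"number"}},"required":["motion"]}

```bash
mkdir -p pics; cat > h.py <<'E'
import numpy as np,cv2
from rig import manip
def grab(n):
    d=manip.get_image(n); d['K']=np.array([[d['fx'],0,d['cx']],[0,d['fy'],d['cy']],[0,0,1.]]); d['D']=np.array(d['D'],float); d['R']=np.array(d['R']);d['t']=np.array(d['t']);return d
def cast(d,px,z):
    p=cv2.undistortPoints(np.array(px,float).reshape(-1,1,2),d['K'],d['D']).reshape(-1,2)
    r=np.c_[p,np.ones(len(p))]@d['R']; c=-d['R'].T@d['t']
    return c+r*((z-c[2])/r[:,2])[:,None]
def cloud(d):
    h,w=d['range_z'].shape; u,v=np.meshgrid(np.arange(w),np.arange(h))
    p=cv2.undistortPoints(np.stack([u,v],-1).reshape(-1,1,2).astype(float),d['K'],d['D']).reshape(-1,2)
    z=d['range_z'].reshape(-1,1); return ((np.c_[p,np.ones(len(p))]*z-d['t'])@d['R']).reshape(h,w,3)
def save(d,f): cv2.imwrite('pics/'+f,d['img'][...,::-1])
E
python3 - <<'E'
from h import *
for n in('top','scene'):
    d=grab(n); save(d,n+'0.png'); print(n,-d['R'].T@d['t'],d['R'].round(3).tolist(),d['fx'],d['D'])
print(manip.get_state())
E
```

```text
top [ 0.35599087 -0.01224915  1.12072969] [[-0.005, -1.0, -0.013], [-0.984, 0.008, -0.176], [0.176, 0.012, -0.984]] 487.6141223687817 [0.00339018 0.         0.         0.         0.        ]
scene [ 1.11746175 -0.41045981  1.00716823] [[0.602, 0.798, -0.018], [0.631, -0.489, -0.602], [-0.489, 0.351, -0.798]] 576.3831988815276 [-0.1033904  0.         0.         0.         0.       ]
{'clock': 0.1, 'qpos': array([-1.45299649e+00,  2.76522584e-01,  1.50604278e+00,  4.92867861e-06,
        1.36072787e+00, -1.21016446e-01]), 'qd': array([-3.86742695e-04,  7.52016828e-05, -4.31265526e-04, -1.17933087e-03,
       -8.63857737e-04, -2.91765674e-06]), 'effort': array([ 1.62875473e-03, -4.17701519e+01, -2.46405852e+01, -2.41193466e-04,
        5.77092156e-03, -5.50773379e-06]), 'position': array([ 0.13594595, -0.55818425,  0.23051702]), 'ee_rot': array([-8.50285018e-04,  9.92879017e-01,  1.19124027e-01,  3.77725018e-06]), 'contact_force': array([-0.1624015 , -0.22942679, -0.53839796]), 'moment': array([-0.04183426, -0.00135166,  0.03803367]), 'gripper_force': 0.0, 'width': 0.08543479470329302}
```

View pics/top0.png

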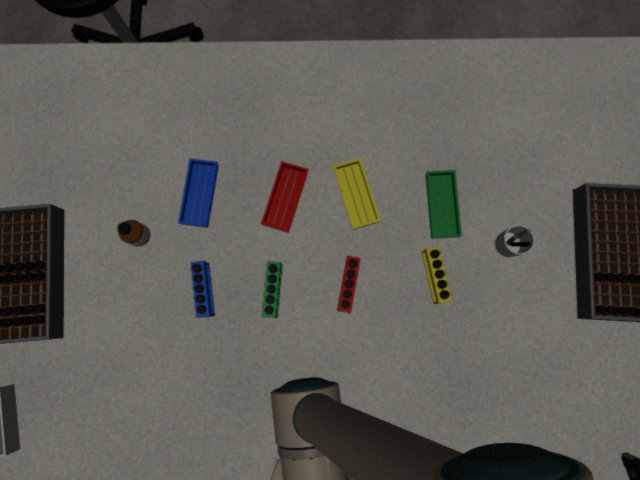

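View pics/scene0.png

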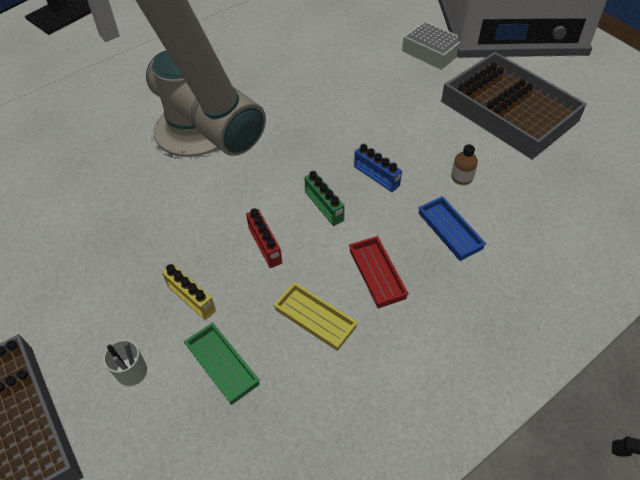

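Top view: racks are blue (203,289), green (272,290), red (349,284) and yellow (437,275). Trays are blue (198,193), red (285,197), yellow (357,194) and green (443,204). The bottle is at (130,231) and the pot at (517,240). The scene view agrees, and all racks stand upright. Next I'll measure them.

```bash
cat >> h.py <<'E'
HUE={'red':None,'yellow':(22,35),'green':(45,85),'blue':(100,130)}
def mask(d,c):
    h=cv2.cvtColor(d['img'],cv2.COLOR_RGB2HSV); H=h[...,0].astype(int)
    ok=(h[...,1]>130)&(h[...,2]>50)
    return ok&(((H<6)|(H>174)) if c=='red' else ((H>=HUE[c][0])&(H<=HUE[c][1])))
def blobs(d,c,amin=150):
    m=cv2.morphologyEx(mask(d,c).astype(np.uint8),cv2.MORPH_CLOSE,np.ones((3,3)))
    n,l,s,ce=cv2.connectedComponentsWithStats(m)
    return [(l==i) for i in range(1,n) if s[i,4]>amin]
def rect(xy):
    (cx,cy),(w,h),a=cv2.minAreaRect(xy.astype(np.float32)*1000)
    if w<h: w,h,a=h,w,a+90
    return np.round([cx,cy,w,h,(a+90)%180-90],1)
def measure(names=('top','scene')):
    for n in names:
        d=grab(n); P=cloud(d)
        for c in HUE:
            for b in blobs(d,c):
                v,u=np.nonzero(b); p=P[b]; p=p[(p[:,2]>-.02)&(p[:,2]<.12)]
                if len(p)<50: continue
                zt=np.percentile(p[:,2],97); q=p[p[:,2]>zt-.008]
                print(n,c,int(u.mean()),int(v.mean()),'n',len(p),'z5/97',np.percentile(p[:,2],[5,97]).round(4)*1000,'all',rect(p[:,:2]),'top',rect(q[:,:2]))
E
python3 -c "
from h import *
measure()"
```

```text
top red 284 196 n 1880 z5/97 [-0.6 22.7] all [644.8  75.  164.6  66.8 -17.4] top [641.7  76.  158.1  66.8 -17.4]
top red 348 284 n 464 z5/97 [49.5 57.6] all [437.9 -69.8 128.6  32.  -11.2] top [434.5 -67.7 121.   29.  -11.3]
top yellow 356 193 n 1898 z5/97 [-0.6 23. ] all [649.6 -91.6 162.2  71.4  16. ] top [647.  -90.  158.3  67.1  16.2]
top yellow 435 275 n 720 z5/97 [ 5.8 66. ] all [ 455.5 -270.6  121.3   45.5   10.7] top [ 436.5 -270.4   71.2   13.    11.6]
top green 443 203 n 1899 z5/97 [-0.5 22.7] all [ 620.2 -291.1  156.6   68.3    2.7] top [ 620.2 -291.1  156.6   68.3    2.7]
top green 272 289 n 469 z5/97 [ 7.9 68. ] all [424.4 101.5 118.7  28.   -5.1] top [423.4 108.6 103.    5.4  -4.5]
top blue 198 192 n 1898 z5/97 [-0.5 22.6] all [655.7 278.7 163.6  67.   -7.6] top [652.8 279.1 157.8  67.   -7.6]
top blue 203 289 n 661 z5/97 [ 3.7 68.4] all [426.2 257.8 121.3  29.3   8.7] top [424.9 264.  106.5   7.7   8.5]
scene red 263 242 n 575 z5/97 [ 5.6 68.2] all [434.7 -68.4 123.1  29.5 -11.1] top [ 4.471e+02 -6.330e+01  7.520e+01  1.630e+01 -1.000e-01]
scene red 377 271 n 2199 z5/97 [ 1.4 24.3] all [638.8  76.9 160.1  68.5 -17.5] top [638.8  76.9 160.1  68.5 -17.5]
scene yellow 189 296 n 702 z5/97 [ 6.3 57.1] all [ 453.1 -265.6  125.2   30.7   11. ] top [ 452.9 -264.9  124.9   30.2   10.3]
scene yellow 315 315 n 2574 z5/97 [ 1.3 23.8] all [646.4 -89.2 158.4  69.3  16.1] top [646.4 -89.2 158.4  69.3  16.1]
scene green 322 201 n 619 z5/97 [ 5.3 56.1] all [423.8 100.7 123.4  30.7  -3.4] top [424.2 101.2 121.3  29.8  -3.5]
scene green 221 362 n 2397 z5/97 [ 1.2 23.9] all [ 619.7 -290.7  158.2   66.     2.7] top [ 619.7 -290.7  158.2   66.     2.7]
scene blue 376 170 n 839 z5/97 [ 5.1 57.4] all [424.9 255.6 122.4  31.    9.5] top [425.4 254.9 121.5  30.6  10.9]
scene blue 451 228 n 1973 z5/97 [ 1.7 24.2] all [651.5 279.1 157.7  70.4  -7.5] top [651.5 279.1 157.7  70.4  -7.5]
```

```bash
cat > go.py <<'E'
# go.py x,y,z(mm),yaw(deg) ... : chain of shifts (40 mm / 10 deg units); each from the previous target
import sys
from h import *
from scipy.spatial.transform import Rotation as Ro
s=manip.get_state(); w,x,y,z=s['ee_rot']; R=Ro.from_quat([x,y,z,w]); p=np.array(s['position'])
X=R.as_matrix()[:,0]; yaw=np.degrees(np.arctan2(X[1],X[0]))
print('clock',round(s['clock'],2),'tcp',(p*1000).round(1),'yaw',round(yaw,1),'tilt z',R.as_matrix()[:,2].round(3),'w',round(s['width']*1000,1),'F',round(s['gripper_force'],1))
for a in sys.argv[1:]:
    if a=='-':  continue
    v=list(map(float,a.split(','))); q=np.array(v[:3])/1000
    D=Ro.from_euler('z',yaw,degrees=True)*Ro.from_euler('x',180,degrees=True)
    print(a,(D.inv().apply(q-p)/.04).round(2),'turn',round(-(v[3]-yaw)/10,2)); p,yaw=q,v[3]
E
python3 go.py 453.5,-265.5,150,11 453.5,-265.5,24,11 453.5,-265.5,150,11 646.8,-89.6,150,16.1 646.8,-89.6,28,16.1 646.8,-89.6,150,16.1 434.6,-68,150,-11.2 434.6,-68,24,-11.2 434.6,-68,150,-11.2 640,76.5,150,-17.4 640,76.5,28,-17.4 640,76.5,150,-17.4 424,101,150,-4 424,101,24,-4 424,101,150,-4 620,-291,150,2.7 620,-291,28,2.7 620,-291,150,2.7 425.2,255.7,150,9.5  425.2,255.7,24,9.5 425.2,255.7,150,9.5 652,279,150,-7.6
```

```text
clock 0.2 tcp [ 136.  -558.4  230.8] yaw 13.7 tilt z [-0.     0.001 -1.   ] w 85.5 F 0.0
453.5,-265.5,150,11 [ 9.44 -5.24  2.02] turn 0.27
453.5,-265.5,24,11 [ 0.   -0.    3.15] turn -0.0
453.5,-265.5,150,11 [ 0.    0.   -3.15] turn -0.0
646.8,-89.6,150,16.1 [ 5.58 -3.39 -0.  ] turn -0.51
646.8,-89.6,28,16.1 [ 0.   -0.    3.05] turn -0.0
646.8,-89.6,150,16.1 [ 0.    0.   -3.05] turn -0.0
434.6,-68,150,-11.2 [-4.95 -1.99 -0.  ] turn 2.73
434.6,-68,24,-11.2 [ 0.   -0.    3.15] turn -0.0
434.6,-68,150,-11.2 [-0.    0.   -3.15] turn -0.0
640,76.5,150,-17.4 [ 4.34 -4.54 -0.  ] turn 0.62
640,76.5,28,-17.4 [ 0.   -0.    3.05] turn -0.0
640,76.5,150,-17.4 [ 0.    0.   -3.05] turn -0.0
424,101,150,-4 [-5.34  1.03  0.  ] turn -1.34
424,101,24,-4 [ 0.   -0.    3.15] turn -0.0
424,101,150,-4 [ 0.    0.   -3.15] turn -0.0
620,-291,150,2.7 [5.57 9.43 0.  ] turn -0.67
620,-291,28,2.7 [ 0.   -0.    3.05] turn -0.0
620,-291,150,2.7 [ 0.    0.   -3.05] turn -0.0
425.2,255.7,150,9.5 [ -4.22 -13.88  -0.  ] turn -0.68
425.2,255.7,24,9.5 [ 0.   -0.    3.15] turn -0.0
425.2,255.7,150,9.5 [ 0.    0.   -3.15] turn -0.0
652,279,150,-7.6 [5.69 0.36 0.  ] turn 1.71
```

Call:
play_rows --pt "1.1 -0.6 0 0 85" --pt "2.2 -1.2 0 0 85" --pt "3.3 -1.8 0 0 85" --pt "4.4 -2.4 0 0 85" --pt "5.5 -3.0 0 0.3 85" --newtons 50

```text
clock: 0.82
position: [0.3224, -0.3888, 0.2312]
ee_rot: [0.0, 0.996, 0.092, 0.0]
contact_force: [0.1, -0.3, 0.1]
width: 0.0851
gripper_force: 0.0
```

Call:
play_rows --pt "1.0 -0.6 0.5 0 85" --pt "2.0 -1.2 1.0 0 85" --pt "3.0 -1.7 1.5 0 85" --pt "3.94 -2.2 2.0 0 85" --pt "3.94 -2.2 2.0 0 85"

```text
clock: 1.45
position: [0.4607, -0.2718, 0.1495]
ee_rot: [-0.002, 0.995, 0.095, -0.001]
contact_force: [0.5, 0.6, -0.1]
width: 0.0847
gripper_force: 0.0
```

```bash
python3 go.py 453.5,-265.5,24,11
```

```text
clock 1.45 tcp [ 460.7 -271.8  149.5] yaw 10.9 tilt z [-0.002  0.003 -1.   ] w 84.7 F 0.0
453.5,-265.5,24,11 [-0.15 -0.19  3.14] turn -0.01
```

Call:
play_rows --pt "0 0 0 0 85" --pt "0 0 0 0 85"

```text
clock: 1.7
position: [0.4595, -0.2754, 0.1519]
ee_rot: [0.001, 0.996, 0.092, 0.0]
contact_force: [-0.3, -0.2, 0.4]
width: 0.0851
gripper_force: 0.0
```

```bash
python3 go.py 453.5,-265.5,24,11
```

```text
clock 1.7 tcp [ 459.5 -275.4  151.9] yaw 10.6 tilt z [ 0.001 -0.001 -1.   ] w 85.1 F 0.0
453.5,-265.5,24,11 [-0.1  -0.27  3.2 ] turn -0.04
```

Call:
play_rows --pt "-0.1 -0.25 0.6 0 85" --pt "-0.1 -0.25 1.4 0 85" --pt "-0.1 -0.25 2.2 0 85" --pt "-0.1 -0.25 2.9 0 85" --pt "-0.1 -0.25 3.15 0 85"

```text
clock: 2.33
position: [0.4529, -0.2657, 0.0244]
ee_rot: [-0.001, 0.996, 0.092, -0.001]
contact_force: [0.9, -0.0, 0.2]
width: 0.0855
gripper_force: 0.0
```

Call:
play_rows --pt "0 0 0 0 85" --pt "0 0 0 0 85"

```text
clock: 2.58
position: [0.4549, -0.2662, 0.0265]
ee_rot: [0.001, 0.996, 0.093, 0.001]
contact_force: [-0.5, 0.4, 0.5]
width: 0.0851
gripper_force: 0.0
```

```bash
python3 go.py 453.5,-265.5,24,11; python3 -c "
from h import *
d=grab('scene');cv2.imwrite('pics/g1.png',cv2.resize(d['img'][200:380,90:330,::-1],None,fx=3,fy=3))"
```

```text
clock 2.58 tcp [ 454.9 -266.2   26.5] yaw 10.7 tilt z [ 0.002 -0.002 -1.   ] w 85.1 F 0.0
453.5,-265.5,24,11 [-0.03 -0.02  0.06] turn -0.03
```

View pics/g1.png

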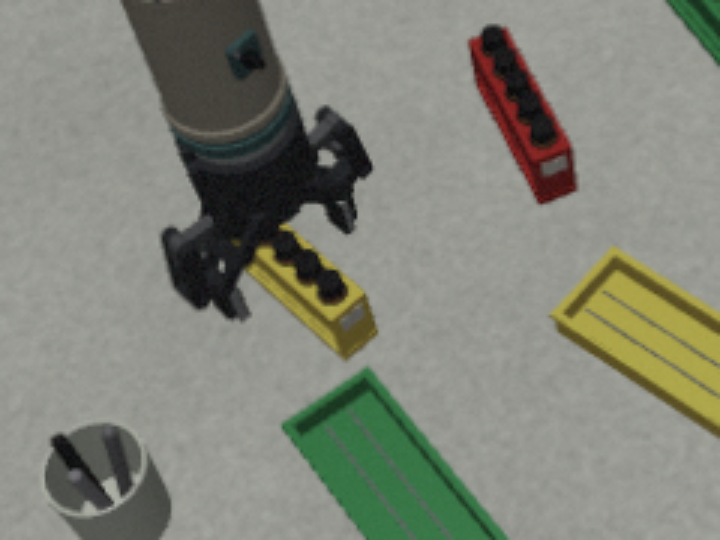

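The fingers straddle the yellow rack (finger tips at crop pixels (235,310) and (348,220)) at about mid-length. Closing now.

Call:
play_rows --pt "0 0 0.05 0 50" --pt "0 0 0.05 0 30" --pt "0 0 0.05 0 24" --pt "0 0 0.05 0 24" --pt "0 0 0.05 0 24"

```text
clock: 3.25
position: [0.4542, -0.2652, 0.0235]
ee_rot: [-0.0, 0.996, 0.093, 0.0]
contact_force: [0.4, 1.0, 3.7]
width: 0.0295
gripper_force: 50.8
```

Call:
play_rows --pt "0 0 0 0 22" --pt "0 0 0 0 22" --pt "0 0 0 0 22"

```text
clock: 3.62
position: [0.4542, -0.2652, 0.0235]
ee_rot: [-0.0, 0.996, 0.093, 0.0]
contact_force: [-0.2, 2.2, 5.7]
width: 0.0287
gripper_force: 51.0
```

Call:
play_rows --pt "0 0 -0.2 0 22" --pt "0 0 -0.7 0 22" --pt "0 0 -1.5 0 22" --pt "0 0 -2.3 0 22" --pt "0 0 -3.15 0 22"

```text
clock: 4.25
position: [0.4538, -0.2654, 0.1501]
ee_rot: [0.0, 0.996, 0.093, -0.0]
contact_force: [0.9, -0.2, -1.4]
width: 0.0297
gripper_force: 50.2
```

Call:
play_rows --pt "0.6 -0.3 0 0 22" --pt "1.5 -0.9 0 0 22" --pt "2.5 -1.5 0 -0.2 22" --pt "3.5 -2.1 0 -0.3 22" --pt "4.4 -2.7 0 -0.5 22"

```text
clock: 4.88
position: [0.6082, -0.1257, 0.149]
ee_rot: [0.0, 0.991, 0.137, -0.0]
contact_force: [0.8, -1.4, -1.0]
width: 0.029
gripper_force: 50.3
```

```bash
python3 go.py 646.8,-89.6,150,16.1; python3 -c "
from h import *
d=grab('scene');cv2.imwrite('pics/c1.png',cv2.resize(d['img'][130:380,130:450,::-1],None,fx=2,fy=2))
measure(['scene'])"
```

```text
clock 4.88 tcp [ 608.2 -125.7  149. ] yaw 15.7 tilt z [ 0.    -0.001 -1.   ] w 29.0 F 50.3
646.8,-89.6,150,16.1 [ 1.17 -0.61 -0.02] turn -0.04
scene red 254 230 n 224 z5/97 [ 6.6 57.1] all [416.4 -74.6  90.8   9.9 -11.1] top [416.4 -74.8  90.8   9.7 -12. ]
scene red 377 271 n 2202 z5/97 [ 1.4 24.1] all [639.7  76.8 161.6  68.2 -17.9] top [639.7  76.8 161.6  68.2 -17.9]
scene yellow 313 310 n 2354 z5/97 [ 1.2 24. ] all [640.9 -91.1 169.9  69.   16.7] top [645.8 -89.6 159.8  69.   16.7]
scene green 323 202 n 617 z5/97 [ 5.2 56.4] all [424.9 101.  122.2  28.7  -4.5] top [425.8  95.9 118.3  27.2   1.6]
scene green 221 362 n 2480 z5/97 [ 1.2 24. ] all [ 619.9 -290.7  157.9   66.     2.9] top [ 619.9 -290.7  157.9   66.     2.9]
scene blue 511 30 n 439 z5/97 [ 71.7 115.6] all [291.7 868.3  87.3  17.5  54.3] top [292.5 867.9  86.5  14.   52.5]
scene blue 376 170 n 841 z5/97 [ 4.7 57.4] all [426.9 251.  123.2  31.9  16.4] top [425.2 254.7 122.4  29.3  10.8]
scene blue 451 228 n 1977 z5/97 [ 1.6 24. ] all [650.9 279.2 158.5  70.9  -7.6] top [650.9 279.2 158.5  70.9  -7.6]
```

View pics/c1.png

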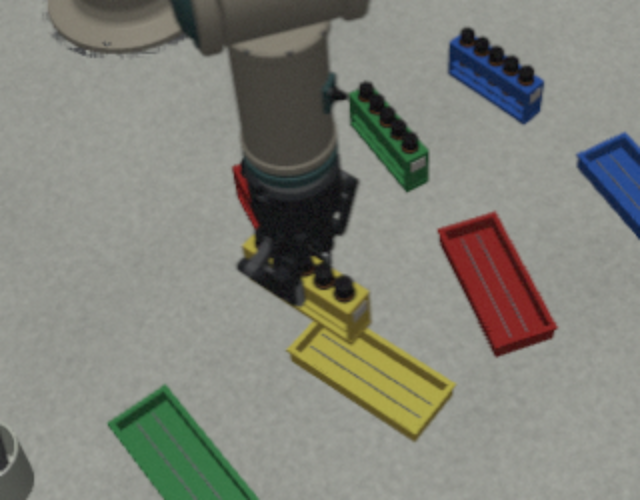

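The yellow rack is held level (crop (310,290)), short of its tray at (370,380). Moving over the tray and lowering.

Call:
play_rows --pt "0.6 -0.3 0 0 22" --pt "1.0 -0.5 0 0 22" --pt "1.17 -0.61 0 0 22" --pt "1.17 -0.61 0 0 22" --pt "1.17 -0.61 0 0 22"

```text
clock: 5.6
position: [0.6449, -0.091, 0.1493]
ee_rot: [0.0, 0.991, 0.136, -0.0]
contact_force: [0.3, 0.2, -1.6]
width: 0.0291
gripper_force: 50.3
```

```bash
python3 go.py 646.8,-89.6,28,16.1
```

```text
clock 5.6 tcp [644.9 -91.  149.3] yaw 15.7 tilt z [-0.001 -0.    -1.   ] w 29.1 F 50.3
646.8,-89.6,28,16.1 [ 0.05 -0.02  3.03] turn -0.04
```

Call:
play_rows --pt "0.05 -0.02 0.7 0 22" --pt "0.05 -0.02 1.5 0 22" --pt "0.05 -0.02 2.2 0 22" --pt "0.05 -0.02 2.7 0 22" --pt "0.05 -0.02 2.9 0 22"

```text
clock: 6.22
position: [0.646, -0.0896, 0.032]
ee_rot: [-0.0, 0.991, 0.136, -0.001]
contact_force: [0.0, 0.4, -0.7]
width: 0.0294
gripper_force: 50.3
```

Call:
play_rows --pt "0 0 0.05 0 22" --pt "0 0 0.1 0 22" --pt "0 0 0.12 0 22" --pt "0 0 0.12 0 22"

```text
clock: 6.72
position: [0.6475, -0.0892, 0.029]
ee_rot: [0.0, 0.991, 0.136, 0.0]
contact_force: [0.2, 0.3, -1.8]
width: 0.0294
gripper_force: 50.3
```

Call:
play_rows --pt "0 0 0.03 0 22" --pt "0 0 0.06 0 22" --pt "0 0 0.06 0 22"

```text
clock: 7.1
position: [0.6476, -0.0891, 0.0275]
ee_rot: [0.0, 0.991, 0.136, 0.001]
contact_force: [-1.9, 0.6, 5.2]
width: 0.0296
gripper_force: 51.0
```

Call:
play_rows --pt "0 0 0 0 34" --pt "0 0 0 0 42" --pt "0 0 0 0 60" --pt "0 0 0 0 60"

```text
clock: 7.6
position: [0.6472, -0.0891, 0.0259]
ee_rot: [-0.0, 0.991, 0.136, -0.0]
contact_force: [0.9, 0.3, 0.2]
width: 0.0602
gripper_force: 0.0
```

Call:
play_rows --pt "0 0 -0.3 0 70" --pt "0 0 -1.0 0 85" --pt "0 0 -1.8 0 85" --pt "0 0 -2.5 0 85" --pt "0 0 -3.05 0 85"

```text
clock: 8.22
position: [0.6478, -0.0892, 0.1506]
ee_rot: [0.001, 0.991, 0.136, 0.001]
contact_force: [0.5, -0.2, -0.4]
width: 0.0849
gripper_force: 0.0
```

Call:
play_rows --pt "-1.0 -0.4 0 0.5 85" --pt "-2.0 -0.8 0 1.1 85" --pt "-3.0 -1.2 0 1.7 85" --pt "-4.0 -1.6 0 2.3 85" --pt "-4.8 -1.94 0 2.7 85"

```text
clock: 8.85
position: [0.4398, -0.066, 0.1489]
ee_rot: [0.0, 0.995, -0.1, 0.0]
contact_force: [0.1, -0.8, 0.6]
width: 0.0851
gripper_force: 0.0
```

Call:
play_rows --pt "0 0 0 0 85" --pt "0 0 0 0 85"

```text
clock: 9.1
position: [0.4428, -0.0667, 0.1491]
ee_rot: [0.0, 0.995, -0.098, 0.002]
contact_force: [0.6, -0.3, 0.0]
width: 0.0852
gripper_force: 0.0
```

```bash
python3 go.py 434.6,-68,24,-11.2; python3 -c "
from h import *
d=grab('scene');cv2.imwrite('pics/p1.png',cv2.resize(d['img'][130:380,130:450,::-1],None,fx=2,fy=2))
measure()"
```

```text
clock 9.1 tcp [442.8 -66.7 149.1] yaw -11.3 tilt z [ 0.003 -0.001 -1.   ] w 85.2 F 0.0
434.6,-68,24,-11.2 [-0.19  0.07  3.13] turn -0.01
top red 284 196 n 1877 z5/97 [-0.5 22.6] all [644.4  75.5 163.3  67.  -17.3] top [641.7  76.3 157.7  67.  -17.3]
top red 345 300 n 195 z5/97 [48.8 60.9] all [399.7 -62.3  50.3  31.6 -11.1] top [400.2 -61.   49.2  28.8 -12. ]
top yellow 355 189 n 1387 z5/97 [ 0.6 60.6] all [649.3 -91.8 160.6  71.3  16.4] top [647.  -88.4 122.1  30.6  15.8]
top green 443 203 n 1898 z5/97 [-0.4 22.7] all [ 620.5 -290.5  156.3   68.6    2.5] top [ 620.5 -290.5  156.3   68.6    2.5]
top green 272 289 n 469 z5/97 [ 7.9 67.8] all [424.5 101.5 118.6  27.9  -4.9] top [423.3 109.7 102.7   5.3  -3.4]
top blue 198 192 n 1898 z5/97 [-0.4 22.8] all [655.9 278.7 163.9  67.2  -7.6] top [653.2 279.1 158.4  67.2  -7.6]
top blue 203 289 n 674 z5/97 [ 3.4 69. ] all [426.  258.  120.8  28.9   8. ] top [424.8 263.  106.6   9.5   8.5]
scene red 263 241 n 585 z5/97 [ 6.1 68.9] all [434.5 -69.  124.   28.  -10.7] top [438.1 -67.2  93.6  15.9  -9.3]
scene red 377 271 n 2205 z5/97 [ 1.5 23.8] all [639.4  76.5 159.9  67.3 -17.5] top [639.4  76.5 159.9  67.3 -17.5]
scene yellow 315 319 n 2004 z5/97 [ 2.8 59.8] all [646.7 -90.  158.4  68.4  17.1] top [646.1 -89.9 124.3  31.5  16.9]
scene green 322 202 n 623 z5/97 [ 5.2 56.3] all [424.8 101.2 124.8  29.3  -5.3] top [423.9 101.4 122.8  29.3  -5.4]
scene green 222 362 n 2468 z5/97 [ 1.4 23.8] all [ 619.9 -291.1  157.9   66.     2.4] top [ 619.9 -291.1  157.9   66.     2.4]
scene blue 510 30 n 391 z5/97 [ 70.8 116.1] all [291.4 869.1  87.5  17.8  52.8] top [289.8 869.3  86.1  15.3  53.5]
scene blue 376 170 n 843 z5/97 [ 5.4 57.9] all [424.5 256.  123.1  31.5   9.4] top [425.4 256.6 119.   31.2   8.8]
scene blue 451 228 n 1971 z5/97 [ 1.9 24.3] all [651.6 280.2 160.2  71.4  -7. ] top [651.6 280.2 160.2  71.4  -7. ]
```

View pics/p1.png

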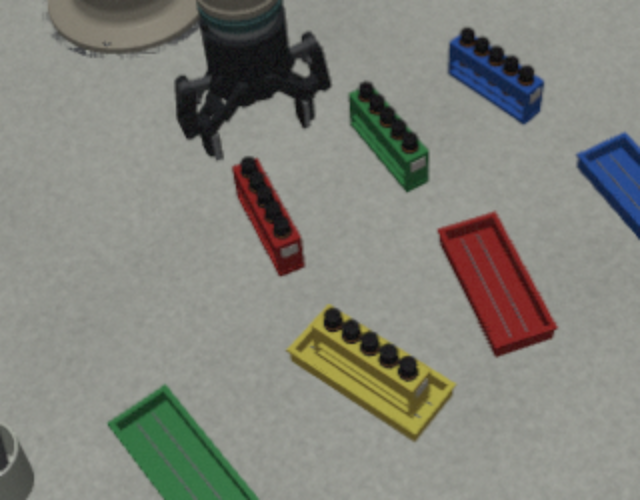

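Yellow stands flat and centred in its tray (crop (370,360)), and the open gripper is over red. Grasping red.

Call:
play_rows --pt "-0.19 0.07 0.6 0 85" --pt "-0.19 0.07 1.4 0 85" --pt "-0.19 0.07 2.2 0 85" --pt "-0.19 0.07 2.9 0 85" --pt "-0.19 0.07 3.14 0 85"

```text
clock: 9.88
position: [0.4331, -0.0674, 0.0209]
ee_rot: [-0.0, 0.995, -0.099, -0.001]
contact_force: [0.4, 0.9, 0.1]
width: 0.0851
gripper_force: 0.0
```

Call:
play_rows --pt "0 0 0 0 85" --pt "0 0 0 0 60" --pt "0 0 0 0 40"

```text
clock: 10.25
position: [0.4343, -0.0678, 0.0234]
ee_rot: [0.0, 0.995, -0.099, 0.001]
contact_force: [-0.6, -0.1, 0.1]
width: 0.0511
gripper_force: 0.0
```

Call:
play_rows --pt "0 0 0 0 28" --pt "0 0 0 0 22" --pt "0 0 0 0 22" --pt "0 0 0 0 22" --pt "0 0 0 0 22"

```text
clock: 10.88
position: [0.4339, -0.0676, 0.0232]
ee_rot: [0.0, 0.995, -0.099, 0.001]
contact_force: [-1.3, 0.8, 6.3]
width: 0.0294
gripper_force: 49.6
```

Call:
play_rows --pt "0 0 -0.2 0 22" --pt "0 0 -0.7 0 22" --pt "0 0 -1.5 0 22" --pt "0 0 -2.3 0 22" --pt "0 0 -3.15 0 22"

```text
clock: 11.5
position: [0.4328, -0.0674, 0.1495]
ee_rot: [0.0, 0.995, -0.099, -0.0]
contact_force: [0.3, 0.1, -1.5]
width: 0.0293
gripper_force: 49.6
```

Call:
play_rows --pt "0.4 -0.4 0 0 22" --pt "1.2 -1.2 0 0.1 22" --pt "2.0 -2.1 0 0.3 22" --pt "2.8 -2.9 0 0.5 22" --pt "3.6 -3.7 0 0.6 22"

```text
clock: 12.12
position: [0.6044, 0.0502, 0.1484]
ee_rot: [0.0, 0.989, -0.151, -0.0]
contact_force: [-0.1, -0.7, -1.2]
width: 0.0294
gripper_force: 49.8
```

```bash
python3 go.py 640,76.5,150,-17.4
```

```text
clock 12.12 tcp [604.4  50.2 148.4] yaw -17.3 tilt z [-0.001 -0.    -1.   ] w 29.4 F 49.8
640,76.5,150,-17.4 [ 0.65 -0.89 -0.04] turn 0.01
```

Call:
play_rows --pt "0.3 -0.5 0 0 22" --pt "0.5 -0.7 0 0 22" --pt "0.63 -0.86 0 0 22" --pt "0.63 -0.86 0 0 22" --pt "0.63 -0.86 0 0 22"

```text
clock: 12.75
position: [0.6372, 0.074, 0.1486]
ee_rot: [0.0, 0.989, -0.151, -0.0]
contact_force: [-0.2, -0.4, -2.3]
width: 0.0295
gripper_force: 49.8
```

```bash
python3 go.py 640,76.5,28,-17.4
```

```text
clock 12.75 tcp [637.2  74.  148.6] yaw -17.4 tilt z [-0.001 -0.    -1.   ] w 29.5 F 49.8
640,76.5,28,-17.4 [ 0.05 -0.08  3.01] turn 0.0
```

Call:
play_rows --pt "0.05 -0.06 0.7 0 22" --pt "0.05 -0.06 1.5 0 22" --pt "0.05 -0.06 2.2 0 22" --pt "0.05 -0.06 2.7 0 22" --pt "0.05 -0.06 2.9 0 22"

```text
clock: 13.38
position: [0.6393, 0.0758, 0.0314]
ee_rot: [0.0, 0.989, -0.151, -0.001]
contact_force: [-0.2, -0.3, -1.2]
width: 0.0295
gripper_force: 49.8
```

Call:
play_rows --pt "0 0 0.05 0 22" --pt "0 0 0.1 0 22" --pt "0 0 0.14 0 22" --pt "0 0 0.14 0 22"

```text
clock: 13.88
position: [0.6408, 0.0763, 0.0273]
ee_rot: [0.0, 0.989, -0.151, 0.0]
contact_force: [0.3, 0.2, -1.6]
width: 0.0292
gripper_force: 49.8
```

Call:
play_rows --pt "0 0 0.03 0 22" --pt "0 0 0.06 0 22" --pt "0 0 0.06 0 22"

```text
clock: 14.25
position: [0.6409, 0.0764, 0.0272]
ee_rot: [0.0, 0.989, -0.15, 0.001]
contact_force: [-3.4, -0.8, 12.6]
width: 0.0291
gripper_force: 51.4
```

Call:
play_rows --pt "0 0 -0.03 0 34" --pt "0 0 -0.03 0 42" --pt "0 0 -0.03 0 60" --pt "0 0 -0.03 0 60"

```text
clock: 14.75
position: [0.6405, 0.0763, 0.0254]
ee_rot: [0.0, 0.989, -0.151, -0.0]
contact_force: [-0.1, -0.4, -0.4]
width: 0.0599
gripper_force: 0.0
```

Call:
play_rows --pt "0 0 -0.3 0 70" --pt "0 0 -1.0 0 85" --pt "0 0 -1.8 0 85" --pt "0 0 -2.5 0 85" --pt "0 0 -3.05 0 85"

```text
clock: 15.38
position: [0.6411, 0.0764, 0.15]
ee_rot: [-0.0, 0.989, -0.151, 0.001]
contact_force: [0.0, -0.4, -0.3]
width: 0.0847
gripper_force: 0.0
```

Call:
play_rows --pt "-1.1 0.2 0 -0.3 85" --pt "-2.2 0.4 0 -0.6 85" --pt "-3.3 0.6 0 -0.9 85" --pt "-4.4 0.8 0 -1.2 85" --pt "-5.36 1.05 0 -1.3 85"

```text
clock: 16.0
position: [0.4219, 0.1003, 0.1484]
ee_rot: [-0.0, 0.999, -0.037, 0.001]
contact_force: [0.2, 0.3, -0.1]
width: 0.0848
gripper_force: 0.0
```

Call:
play_rows --pt "0 0 0 0 85" --pt "0 0 0 0 85"

```text
clock: 16.25
position: [0.4248, 0.1001, 0.1487]
ee_rot: [-0.0, 0.999, -0.038, 0.002]
contact_force: [0.2, 0.6, 0.6]
width: 0.0849
gripper_force: 0.0
```

```bash
python3 go.py 424,101,24,-4.5; python3 -c "
from h import *
d=grab('scene');cv2.imwrite('pics/p2.png',cv2.resize(d['img'][130:380,130:450,::-1],None,fx=2,fy=2))
measure(['scene'])"
```

```text
clock 16.25 tcp [424.8 100.1 148.7] yaw -4.3 tilt z [ 0.003  0.    -1.   ] w 84.9 F 0.0
424,101,24,-4.5 [-0.02 -0.02  3.12] turn 0.02
scene red 377 273 n 1814 z5/97 [ 3.2 61. ] all [638.3  76.6 161.8  68.3 -17.3] top [641.3  76.5 120.2  32.2 -17.6]
scene yellow 315 319 n 2018 z5/97 [ 3.  59.5] all [646.3 -89.6 159.1  68.8  15.9] top [646.5 -89.1 123.9  31.2  16.1]
scene green 322 202 n 623 z5/97 [ 5.  56.5] all [423.9  92.7 126.   28.1   4.2] top [425.1  92.9 121.7  27.5   4. ]
scene green 221 362 n 2438 z5/97 [ 1.3 23.8] all [ 619.8 -291.   158.7   65.8    2.4] top [ 619.8 -291.   158.7   65.8    2.4]
scene blue 509 29 n 295 z5/97 [ 72.1 117. ] all [292.5 867.7  88.6  23.   58.6] top [292.9 866.6  86.9  17.9  54.5]
scene blue 376 170 n 842 z5/97 [ 5. 57.] all [424.5 257.6 123.1  33.7   7.6] top [425.2 257.3 120.6  32.8   7.6]
scene blue 451 227 n 1973 z5/97 [ 1.8 24.3] all [651.2 279.3 160.4  71.1  -7.1] top [651.2 279.3 160.4  71.1  -7.1]
```

View pics/p2.png

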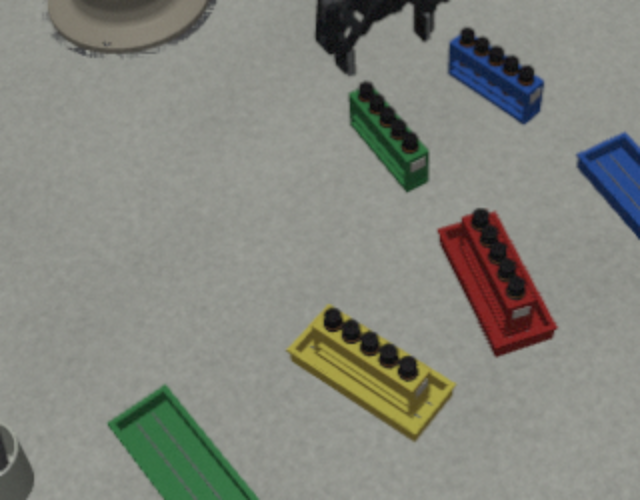

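Red stands centred in its tray (crop (497,280)). Green and blue are untouched, and the gripper is over green.

Call:
play_rows --pt "0 -0.02 0.6 0 85" --pt "0 -0.02 1.4 0 85" --pt "0 -0.02 2.2 0 85" --pt "0 -0.02 2.9 0 85" --pt "0 -0.02 3.12 0 85"

```text
clock: 16.98
position: [0.4235, 0.1007, 0.0213]
ee_rot: [0.0, 0.999, -0.038, -0.001]
contact_force: [0.2, -0.8, -1.1]
width: 0.085
gripper_force: 0.0
```

Call:
play_rows --pt "0 0 0 0 85" --pt "0 0 0 0 60" --pt "0 0 0 0 40"

```text
clock: 17.35
position: [0.4243, 0.1009, 0.0238]
ee_rot: [-0.0, 0.999, -0.038, 0.001]
contact_force: [0.3, 1.0, 1.3]
width: 0.0511
gripper_force: 0.0
```

Call:
play_rows --pt "0 0 0 0 28" --pt "0 0 0 0 22" --pt "0 0 0 0 22" --pt "0 0 0 0 22" --pt "0 0 0 0 22"

```text
clock: 17.98
position: [0.4239, 0.101, 0.0236]
ee_rot: [-0.0, 0.999, -0.038, 0.001]
contact_force: [-1.2, 1.0, 5.6]
width: 0.0293
gripper_force: 51.9
```

Call:
play_rows --pt "0 0 -0.2 0 22" --pt "0 0 -0.7 0 22" --pt "0 0 -1.5 0 22" --pt "0 0 -2.3 0 22" --pt "0 0 -3.15 0 22"

```text
clock: 18.6
position: [0.4228, 0.1007, 0.1499]
ee_rot: [0.0, 0.999, -0.038, -0.0]
contact_force: [0.4, -0.7, -2.1]
width: 0.0293
gripper_force: 51.3
```

Call:
play_rows --pt "0.3 0.5 0 0 22" --pt "0.8 1.4 0 0 22" --pt "1.4 2.4 0 0 22" --pt "2.0 3.4 0 0 22" --pt "2.6 4.4 0 0 22"

```text
clock: 19.23
position: [0.514, -0.0838, 0.1489]
ee_rot: [-0.0, 0.999, -0.038, -0.0]
contact_force: [0.2, 0.4, -1.6]
width: 0.0293
gripper_force: 51.3
```

Call:
play_rows --pt "0.6 1.0 0 -0.1 22" --pt "1.2 2.0 0 -0.3 22" --pt "1.8 3.0 0 -0.5 22" --pt "2.3 3.9 0 -0.7 22" --pt "2.6 4.4 0 -0.7 22"

```text
clock: 19.85
position: [0.6046, -0.268, 0.1484]
ee_rot: [0.0, 1.0, 0.023, -0.0]
contact_force: [0.8, 0.6, -1.2]
width: 0.0295
gripper_force: 51.3
```

```bash
python3 go.py 620,-291,150,2.7
```

```text
clock 19.85 tcp [ 604.6 -268.   148.4] yaw 2.6 tilt z [-0.001 -0.    -1.   ] w 29.5 F 51.3
620,-291,150,2.7 [ 0.36  0.59 -0.04] turn -0.01
```

Call:
play_rows --pt "0.2 0.3 0 0 22" --pt "0.35 0.57 0 0 22" --pt "0.35 0.57 0 0 22" --pt "0.35 0.57 0 0 22"

```text
clock: 20.35
position: [0.619, -0.2869, 0.1489]
ee_rot: [-0.0, 1.0, 0.024, -0.0]
contact_force: [-0.1, 0.3, -1.6]
width: 0.0292
gripper_force: 51.3
```

```bash
python3 go.py 620,-291,28,2.7
```

```text
clock 20.35 tcp [ 619.  -286.9  148.9] yaw 2.7 tilt z [-0.001  0.001 -1.   ] w 29.2 F 51.3
620,-291,28,2.7 [0.02 0.1  3.02] turn 0.0
```

Call:
play_rows --pt "0.02 0.06 0.7 0 22" --pt "0.02 0.06 1.5 0 22" --pt "0.02 0.06 2.2 0 22" --pt "0.02 0.06 2.7 0 22" --pt "0.02 0.06 2.9 0 22"

```text
clock: 20.98
position: [0.6193, -0.289, 0.0318]
ee_rot: [-0.001, 1.0, 0.024, -0.001]
contact_force: [0.1, 0.1, -0.9]
width: 0.0293
gripper_force: 51.3
```

Call:
play_rows --pt "0 0 0.05 0 22" --pt "0 0 0.1 0 22" --pt "0 0 0.14 0 22" --pt "0 0 0.14 0 22"

```text
clock: 21.48
position: [0.6205, -0.2904, 0.0277]
ee_rot: [0.0, 1.0, 0.023, 0.0]
contact_force: [0.0, -0.2, -1.7]
width: 0.0294
gripper_force: 51.3
```

Call:
play_rows --pt "0 0 0.02 0 22" --pt "0 0 0.04 0 22" --pt "0 0 0.04 0 22"

```text
clock: 21.85
position: [0.6205, -0.2904, 0.0276]
ee_rot: [0.0, 1.0, 0.023, 0.001]
contact_force: [-2.3, 0.7, 7.1]
width: 0.0294
gripper_force: 52.0
```

Call:
play_rows --pt "0 0 -0.02 0 34" --pt "0 0 -0.02 0 42" --pt "0 0 -0.02 0 60" --pt "0 0 -0.02 0 60"

```text
clock: 22.35
position: [0.6203, -0.2903, 0.0263]
ee_rot: [-0.0, 1.0, 0.023, -0.0]
contact_force: [-0.2, -0.2, -0.2]
width: 0.0599
gripper_force: 0.0
```

Call:
play_rows --pt "0 0 -0.3 0 70" --pt "0 0 -1.0 0 85" --pt "0 0 -1.8 0 85" --pt "0 0 -2.5 0 85" --pt "0 0 -3.05 0 85"

```text
clock: 22.98
position: [0.6208, -0.2905, 0.151]
ee_rot: [0.001, 1.0, 0.023, 0.001]
contact_force: [0.2, 0.2, 0.3]
width: 0.0851
gripper_force: 0.0
```

Call:
play_rows --pt "-0.3 -1 0 0 85" --pt "-0.6 -2 0 0 85" --pt "-0.9 -3 0 0 85" --pt "-1.2 -4 0 0 85" --pt "-1.5 -5 0 0 85"

```text
clock: 23.6
position: [0.5508, -0.0921, 0.1495]
ee_rot: [0.0, 1.0, 0.023, 0.001]
contact_force: [0.8, 0.1, 0.1]
width: 0.0849
gripper_force: 0.0
```

Call:
play_rows --pt "-0.3 -1 0 0 85" --pt "-0.6 -2 0 0 85" --pt "-0.9 -3 0 0 85" --pt "-1.2 -4 0 0 85" --pt "-1.5 -5 0 0 85"

```text
clock: 24.22
position: [0.4816, 0.1049, 0.1495]
ee_rot: [-0.0, 1.0, 0.023, 0.001]
contact_force: [0.0, -0.1, 0.4]
width: 0.0847
gripper_force: 0.0
```

```bash
python3 go.py 425.2,255.7,150,9; python3 -c "
from h import *
measure()"
```

```text
clock 24.23 tcp [481.6 104.9 149.5] yaw 2.7 tilt z [ 0.002  0.    -1.   ] w 84.7 F 0.0
425.2,255.7,150,9 [-1.23 -3.83 -0.01] turn -0.63
top red 290 189 n 1027 z5/97 [ 0.5 59.1] all [644.3  74.9 162.6  66.1 -16.7] top [652.5  72.6  98.5  30.5 -16.2]
top yellow 355 194 n 1627 z5/97 [ 0.4 60.2] all [649.4 -91.6 161.1  71.8  15.8] top [647.1 -88.4 123.1  30.3  15.7]
top green 441 205 n 1431 z5/97 [ 1.5 59. ] all [ 620.2 -290.2  156.2   68.     2.3] top [ 620.3 -290.   122.3   33.1    2.2]
top blue 200 175 n 903 z5/97 [-0.6 23. ] all [694.2 273.6  84.3  69.3  -5.4] top [691.4 274.2  80.8  68.1  -7.4]
top blue 205 291 n 575 z5/97 [ 2.5 62.9] all [425.7 258.  120.4  29.    8. ] top [426.7 257.1 118.6  23.    8.2]
scene red 377 273 n 1810 z5/97 [ 2.7 60.9] all [640.   76.7 158.1  68.5 -17.4] top [640.9  76.6 121.7  31.4 -17.1]
scene yellow 315 319 n 2015 z5/97 [ 2.7 59.4] all [646.1 -89.9 160.4  68.5  16.1] top [646.8 -88.8 122.8  31.6  16.5]
scene green 222 365 n 2038 z5/97 [ 2.1 59.5] all [ 619.5 -290.8  160.4   66.2    2.7] top [ 620.  -289.6  121.    31.1    2.5]
scene blue 511 30 n 333 z5/97 [ 72.3 116.2] all [290.9 867.9  86.5  17.8  54.3] top [291.  868.   85.4  17.8  54.3]
scene blue 378 172 n 766 z5/97 [ 4.7 56.8] all [424.8 255.7 122.7  32.4  10.2] top [437.  257.6  97.9  31.9  10.2]
scene blue 451 228 n 1974 z5/97 [ 1.7 24.2] all [651.6 278.7 160.   70.   -7.4] top [651.6 278.7 159.9  70.   -7.4]
```

Green is placed well too. On to blue.

Call:
play_rows --pt "-0.3 -1 0 -0.2 85" --pt "-0.6 -2 0 -0.4 85" --pt "-0.9 -3 0 -0.6 85" --pt "-1.2 -3.8 0 -0.6 85" --pt "-1.2 -3.8 0 -0.6 85"

```text
clock: 24.95
position: [0.4265, 0.2545, 0.1491]
ee_rot: [-0.0, 0.997, 0.077, 0.001]
contact_force: [-1.0, -1.1, 0.4]
width: 0.0851
gripper_force: 0.0
```

Call:
play_rows --pt "0 0 0 0 85" --pt "0 0 0 0 85"

```text
clock: 25.2
position: [0.4274, 0.2522, 0.1486]
ee_rot: [0.0, 0.997, 0.075, 0.0]
contact_force: [-0.9, -0.5, -0.3]
width: 0.085
gripper_force: 0.0
```

```bash
python3 go.py 425.2,256,24,9
```

```text
clock 25.2 tcp [427.4 252.2 148.6] yaw 8.6 tilt z [ 0.001 -0.    -1.   ] w 85.0 F 0.0
425.2,256,24,9 [-0.04 -0.1   3.12] turn -0.04
```

Call:
play_rows --pt "-0.04 -0.1 0.6 0 85" --pt "-0.04 -0.1 1.4 0 85" --pt "-0.04 -0.1 2.2 0 85" --pt "-0.04 -0.1 2.9 0 85" --pt "-0.04 -0.1 3.12 0 85"

```text
clock: 25.82
position: [0.4239, 0.2557, 0.0223]
ee_rot: [0.001, 0.997, 0.075, -0.001]
contact_force: [0.0, 0.2, 0.3]
width: 0.0849
gripper_force: 0.0
```

Call:
play_rows --pt "0 0 0 0 85" --pt "0 0 0 0 60" --pt "0 0 0 0 40"

```text
clock: 26.2
position: [0.4254, 0.2573, 0.0247]
ee_rot: [-0.0, 0.997, 0.076, 0.001]
contact_force: [1.0, 0.8, 0.8]
width: 0.0509
gripper_force: 0.0
```

Call:
play_rows --pt "0 0 0 0 28" --pt "0 0 0 0 22" --pt "0 0 0 0 22" --pt "0 0 0 0 22" --pt "0 0 0 0 22"

```text
clock: 26.82
position: [0.4249, 0.2574, 0.0244]
ee_rot: [-0.0, 0.997, 0.076, 0.001]
contact_force: [-1.2, 0.6, 6.4]
width: 0.03
gripper_force: 52.2
```

Call:
play_rows --pt "0 0 -0.2 0 22" --pt "0 0 -0.7 0 22" --pt "0 0 -1.5 0 22" --pt "0 0 -2.3 0 22" --pt "0 0 -3.15 0 22"

```text
clock: 27.45
position: [0.4239, 0.2566, 0.1504]
ee_rot: [0.0, 0.997, 0.076, -0.001]
contact_force: [0.3, 0.3, -1.2]
width: 0.0295
gripper_force: 51.6
```

Call:
play_rows --pt "0.5 0 0 0.2 22" --pt "1.5 0.1 0 0.5 22" --pt "2.6 0.2 0 0.9 22" --pt "3.7 0.2 0 1.3 22" --pt "4.7 0.3 0 1.6 22"

```text
clock: 28.08
position: [0.6139, 0.2733, 0.1472]
ee_rot: [0.001, 0.998, -0.065, -0.001]
contact_force: [-0.5, -0.7, -1.7]
width: 0.0296
gripper_force: 51.6
```

```bash
python3 go.py 652,279,150,-7.6
```

```text
clock 28.07 tcp [613.9 273.3 147.2] yaw -7.5 tilt z [-0.002 -0.001 -1.   ] w 29.6 F 51.6
652,279,150,-7.6 [ 0.93 -0.26 -0.07] turn 0.01
```

Call:
play_rows --pt "0.5 -0.1 0 0 22" --pt "0.8 -0.2 0 0 22" --pt "0.9 -0.25 0 0 22" --pt "0.9 -0.25 0 0 22" --pt "0.9 -0.25 0 0 22"

```text
clock: 28.7
position: [0.6482, 0.2789, 0.1498]
ee_rot: [0.0, 0.998, -0.064, -0.0]
contact_force: [-0.8, 0.1, -1.4]
width: 0.0296
gripper_force: 51.6
```

```bash
python3 go.py 652,279,28,-7.6
```

```text
clock 28.7 tcp [648.2 278.9 149.8] yaw -7.3 tilt z [-0.001 -0.    -1.   ] w 29.6 F 51.6
652,279,28,-7.6 [ 0.09 -0.01  3.04] turn 0.03
```

Call:
play_rows --pt "0.06 0 0.7 0 22" --pt "0.06 0 1.5 0 22" --pt "0.06 0 2.2 0 22" --pt "0.06 0 2.7 0 22" --pt "0.06 0 2.9 0 22"

```text
clock: 29.32
position: [0.6502, 0.2783, 0.0327]
ee_rot: [0.0, 0.998, -0.064, -0.001]
contact_force: [-0.1, 0.1, -2.4]
width: 0.0295
gripper_force: 51.6
```

Call:
play_rows --pt "0 0 0.05 0 22" --pt "0 0 0.1 0 22" --pt "0 0 0.14 0 22" --pt "0 0 0.14 0 22"

```text
clock: 29.82
position: [0.6518, 0.2786, 0.0285]
ee_rot: [-0.0, 0.998, -0.064, 0.0]
contact_force: [0.0, 0.1, -1.5]
width: 0.0291
gripper_force: 51.7
```

Call:
play_rows --pt "0 0 0.02 0 22" --pt "0 0 0.04 0 22" --pt "0 0 0.04 0 22"

```text
clock: 30.2
position: [0.6518, 0.2786, 0.0284]
ee_rot: [-0.0, 0.998, -0.064, 0.001]
contact_force: [-2.1, -0.5, 6.3]
width: 0.0293
gripper_force: 51.9
```

Call:
play_rows --pt "0 0 -0.02 0 34" --pt "0 0 -0.02 0 42" --pt "0 0 -0.02 0 60" --pt "0 0 -0.02 0 60"

```text
clock: 30.7
position: [0.6515, 0.2785, 0.027]
ee_rot: [0.0, 0.998, -0.064, -0.0]
contact_force: [0.3, 0.2, -0.1]
width: 0.0598
gripper_force: 0.0
```

Call:
play_rows --pt "0 0 -0.3 0 70" --pt "0 0 -1.0 0 85" --pt "0 0 -1.8 0 85" --pt "0 0 -2.5 0 85" --pt "0 0 -3.05 0 85"

```text
clock: 31.32
position: [0.6521, 0.2787, 0.1518]
ee_rot: [-0.0, 0.998, -0.064, 0.001]
contact_force: [0.2, -0.3, -0.2]
width: 0.0849
gripper_force: 0.0
```

Call:
play_rows --pt "-1 0 0 0 85" --pt "-2 0 0 0 85" --pt "-3 0 0 0 85" --pt "-4 0 0 0 85" --pt "-5 0 0 0 85"

```text
clock: 31.95
position: [0.4522, 0.3042, 0.1503]
ee_rot: [-0.0, 0.998, -0.064, 0.001]
contact_force: [0.2, -0.4, 0.2]
width: 0.0851
gripper_force: 0.0
```

Call:
play_rows --pt "0 0 0 0 85" --pt "0 0 0 0 85"

```text
clock: 32.2
position: [0.4542, 0.3043, 0.1502]
ee_rot: [-0.0, 0.998, -0.064, 0.001]
contact_force: [0.2, -0.2, 0.4]
width: 0.0848
gripper_force: 0.0
```

```bash
python3 -c "
from h import *
d=grab('scene');save(d,'end.png')
measure()"
```

```text
top red 284 197 n 1572 z5/97 [ 0.7 60.1] all [644.6  75.2 164.3  67.  -17.3] top [641.5  76.3 122.9  30.8 -17. ]
top yellow 356 194 n 1629 z5/97 [ 0.2 60. ] all [649.4 -91.7 160.8  71.5  16. ] top [647.1 -88.3 123.4  30.2  15.5]
top green 441 204 n 1443 z5/97 [ 1.  59.1] all [ 620.6 -290.6  156.7   68.2    2.2] top [ 619.4 -289.9  123.    33.4    2.1]
top blue 199 193 n 1560 z5/97 [ 1.2 59.6] all [656.6 278.5 164.4  68.6  -7.9] top [652.4 279.6 122.9  31.3  -8. ]
scene red 377 273 n 1813 z5/97 [ 2.8 60.7] all [640.3  76.9 158.2  69.1 -17.7] top [641.2  75.9 121.   31.9 -17.2]
scene yellow 315 319 n 2009 z5/97 [ 2.7 59.5] all [646.7 -90.4 159.1  68.   17.2] top [646.6 -89.5 123.4  31.5  16.8]
scene green 222 364 n 2025 z5/97 [ 2.  59.7] all [ 619.4 -291.1  158.3   65.8    2.3] top [ 619.3 -289.7  121.6   31.1    2.3]
scene blue 450 229 n 1677 z5/97 [ 4.1 59.8] all [651.3 278.3 156.4  68.3  -6.4] top [6.521e+02 2.712e+02 1.210e+02 2.980e+01 6.000e-01]
```

View pics/end.png

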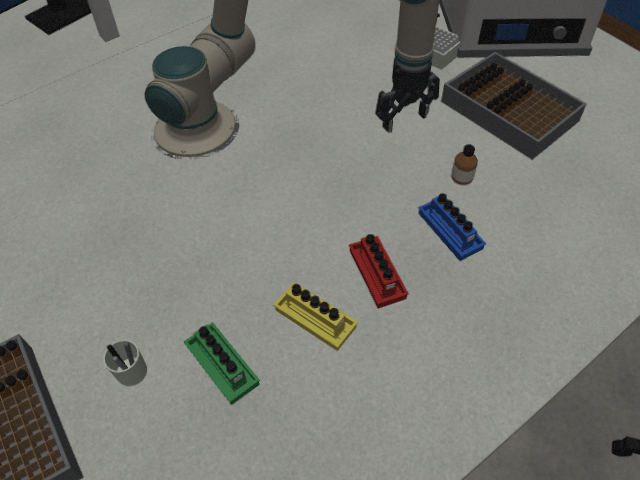

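All four racks stand in their own trays: green (222,364), yellow (315,319), red (377,273) and blue (450,229). The bottle (465,165) and pot (123,362) haven't moved. Handing in.

```bash
python3 -c "
from rig import manip
print(manip.sign_off())"
```

```text
the job is handed in; nothing more can be done
None
```

All four racks stand upright and centred in the trays of their own colour, as measured from both cameras; the job is handed in at about 32 s, and no verdict was shown.

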